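Tighten the grinder's burr nut against its spindle brake

ROBOT

A 7-joint arm with a two-finger parallel gripper is mounted at the origin on the work surface. World frame = base frame: x ahead of the robot, y to its left, z up, the work surface at z = 0. Lengths are in mm, angles in rad, forces in N, time in s.
With the tool pointing down it reaches from about 400 to 850 mm from the base axis. Payload 4.4 kg.
Tool frame: the origin (TCP) lies at the very end of the fingers, on their centre line; the grasp point (between the pads) lies 19 mm behind it; z points along the fingers, y is the direction in which the jaws open and shut (so a half turn about z gives the same grasp; the last joint's range is limited). The gripper opens to 94 mm and grips with 3 to 60 N. Pads are 16 mm wide; open, the fingers measure 119 mm over their backs; the gripper's body (75 mm by 177 mm) begins 78 mm behind the grasp point.
Start: joints at [-1.402, 0.628, 0.038, 1.517, -0.027, 0.996, -0.02], TCP at [151.195, 632.185, 205.478] pointing down, gripper open.
Joint ranges: [-3.06, 3.06], [-0.37, 2.12], [-1.25, 1.32], [0.18, 2.47], [-1.1, 4.24], [0.23, 1.98], [-2.94, 2.94]. Speed limits (rad/s): [2.57, 2.57, 3.14, 3.14, 3.14, 3.14, 3.14].

INTERFACE

Orientations are given as a unit quaternion [w, x, y, z].
In Python, from bench import r gives the robot as it stands.
- The arm moves only by the tool send_rows, never from a script. Its argument "commands" is a list of rows, each a list of 3 entries, a list of its own where there are three numbers: the finger opening in cm, from 0 to 9.4, then the shift along the tool's x, y, z in cm, then the turn about the tool's z in rad. A call has 1 to 8 rows; each row shifts and turns the pose as measured when the row begins, along the tool's axes as they then stand; what a row does not reach is not made up. A row lasts 1/8 s, in which the tool goes at most 62.5 mm and 10.7 degrees, less where a joint would pass 70% of its speed; a pose out of reach is approached as far as the arm can. A call is refused whole if a number of a shift passes 6.25 or a number of a turn 0.188, either way. A call with a gripper value outside its range is refused whole. The fingers move at their own pace and stop on an object; "grip_force" is the grip in N (left out, the last holds). Time passes only in rows, so rows that do not move let the fingers close. It gives the time, the measured TCP pose, the force and the opening at its end, in the units of the state.
- r.observe(): the state, without advancing time (a new reading comes with each control period).
- r.camera(name): name is "scene" or "side" or "wrist"; returns (picture, depth): 400x640x3 uint8, red, green, blue; 400x640 float32, mm along the optical axis (not along the pixel's ray), 0 where there is no reading.
- r.camera_params(name): a dict with "fx", "fy", "cx", "cy" (pixels), "pose" (4x4, takes a point from camera to world coordinates); the wrist camera has in their place "mount" (4x4, takes a point from camera to tool coordinates, whose origin is the TCP and whose axes are the flange's). Camera axes: x right, y down, z forward; pixel columns grow to the right and rows downward; lengths in mm; the calibration is good to about 2 mm. The wrist camera is an equidistant fisheye: a pixel r from the principal point sees the ray r / f radians off the axis. A picture is of the moment at which its call begins: read the wrist's pose just before it. camera_params takes no time and is no camera call.
- r.finish_job(): hands the job in, once; it reports no verdict.
The state is a dict: "t": time; "joint_pos": joint angles; "qvel": joint speeds; "joint_efforts": joint torques, N m; "position": TCP position; "ee_rot": TCP orientation; "ft_force": force on the tool from outside, world axes, zero at the start; "wrist_torque": the same for the moment, N m; "width": opening from 0.0 (shut) to 1.0 (fully open).
Only numpy, scipy, OpenCV 4.12 (cv2) and the standard library are available. Lean on these libraries where they do the work, as an engineer would, in place of code of your own. Each camera call takes 0.05 s, during which the arm holds its last target. There are 200 camera calls.

TASK

The coffee grinder has been cleaned and its burr nut is still loose. Pull the brake lever on its side up to the third notch and let go of it, so that the spindle is held; turn the wing nut on top clockwise until it stops; then press the brake's release button so that the lever drops fully home and the burrs can run again. Leave the pitcher, bowl, cups and scoop where they are.

Things in the scene. Friction and masses are not known exactly. Their poses are not given: they have to be found in the camera images.
- grinder: Fixed electric burr grinder, hopper lifted off. Foot 250 x 170 mm, casing 130 mm wide, dark head on top (x -72..+102, y +-80, z 184..216 mm) with a 112 mm seat ring up to z 227. Origin on the counter under the nut's axis; z up, -x front (chute, fork; towards the robot), -y the side with the aluminium brake housing (x -52..+88, y -64..-122, top z 100; round drum cover x -72..+32, up to z 147).
- brake_lever (a joint): Burr-brake lever, rad: 0 home (level, pointing to the front), grows as its free end is pulled UP. Notches at 0.18, 0.36, 0.54 (the THIRD), 0.72, 0.90; stop 1.0. A notch catches once pulled at most 0.02 past its angle; let go, the lever springs back onto the last notch passed and can only go down by the release button. Takes 7 N at the third. From the third notch on it holds the spindle.
- lever_grip (a point): Black rubber grip of the brake lever, round, 22 mm diameter, 62 mm long, origin at its middle, x along the lever (-x to the free end), y along the hinge axis. Its middle is 101 mm from the hinge, the free end 132 mm. It stands clear in front of the brake housing and can be pinched from above across y, with over 50 mm free on each side.
- lever_hinge (a point): On the hinge axis of the brake lever, in the middle plane of lever and grip, 95 mm above the counter (grinder frame x -20, y -142 mm). The hinge axis is the grinder's y axis. A fixed quadrant beside the lever has a steel tick for home and each notch, the third notch's one twice as long.
- wing_nut (a joint): Turn in rad of the wing nut on its spindle: starts loose at 0.05 to 0.45, grows turning CLOCKWISE seen from above, tight at its stop at 1.2. Stiff (0.15 N m): with the brake off or below the third notch the spindle just turns along and nothing is tightened. With the brake on, turning beyond the stop only makes the brake slip, without harm.
- nut_wings (a point): Middle of the wing nut's wings: one flat round-ended steel bar 68 mm long (its x axis), 12 mm thick (its y axis), 30 mm high, standing on the grinder's top. This point is 252 mm above the counter; the bar spans 237 to 267 mm. z is the turning axis, up.
- release_button (a joint): Travel in m of the brake's release button: 0 out, 0.006 fully in. The pawl lets go at about 0.004; 2 N at the start to 5 N fully in, up to 8 N with the lever loaded. Hold it in until the lever has dropped home by itself (about half a second); it springs out again. It twitches as the lever clicks over notches.
- button_top (a point): Centre of the face of the round steel release button, 30 mm diameter, 10 mm proud of a dark ring on the sloping shoulder at the rear of the brake housing, 116 mm above the counter (grinder frame x +55, y -105 mm). z points out of it: up and away from the grinder's side, 38 degrees off vertical. Press along -z. The head rises close beside it: a gripper pointing straight down does not fit; lean it.
- pitcher: Stainless steel milk pitcher, 92 mm diameter, 105 mm tall, handle at +y; origin under its centre. Bystander.
- bowl: Charcoal ceramic bowl, 140 mm diameter, 56 mm tall; origin under its centre. Bystander.
- cups: Two nested glass espresso cups, 66 mm diameter, 92 mm tall together; origin under their centre. Bystander.
- scoop: Yellow plastic coffee scoop, about 150 mm long along x, 52 mm wide, 32 mm tall; origin under its middle. Bystander.

How it is judged (in metres and radians):
On the way, in this order (a step that is already met when the one before it is completed fails the run):
1. the brake lever rests in the third notch, let go (value of joint brake_lever between 0.48 and 0.6 rad and contact force between the fingers and grinder below 0.2 N and distance between the grasp point and lever_grip above 0.03 m), for 0.3 s.
2. with the lever still in the third notch, the wing nut is turned to its stop (value of joint brake_lever between 0.48 and 0.6 rad and value of joint wing_nut above 1.1 rad), for 0.2 s.
At the end, for the whole second after the job is handed in: The brake lever is fully home (within 0.06 rad), the wing nut is tight (within 0.1 rad of its stop), the release button is out again, and the pitcher, bowl, cups and scoop stand within 30 mm of where they were (value of joint brake_lever below 0.06 rad and value of joint wing_nut above 1.1 rad and value of joint release_button below 0.0015 m and distance of each of pitcher, bowl, cups, scoop from where it was at the start of the episode below 0.03 m); the robot touches nothing.
It fails at once if a bystander (pitcher, bowl, cups, scoop) is moved over 30 mm or tipped (distance of any of pitcher, bowl, cups, scoop from where it was at the start of the episode above 0.03 m or angle between any of pitcher, bowl, cups, scoop's own z axis and vertical above 0.4 rad).
It also fails if it takes over 59 s, if anything falls off the work surface, if the arm or the gripper's body presses on something with over 40 N, if the wrist force passes 120 N, or if a joint passes its speed limit or range.

## Working session

There is one attempt and no reset: what is moved stays moved. The work goes in short steps, Python scripts to look and compute and a tool call to move; the robot and the scene stay as the last step left them, time stands still between calls to the robot, and variables do not carry over. Pictures are saved under pics/ and viewed, about 8 in all and at most 12, crops included, and the job is handed in when it is done.

Besides the shell and the picture viewer there is one more tool, called after ">>>" as name(argument=value, ...) on one line, values as JSON. send_rows: Moves the arm, as the interface text tells. Its arguments: {"type":"object","properties":{"commands":{"type":"array","items":{"type":"array"}},"grip_force":{"type":"number"}},"required":["commands"]}

```bash
mkdir -p pics; ls; python3 - <<'E'
from bench import r
import cv2,numpy as np
print(r.observe())
for n in("scene","side"):
    p,d=r.camera(n); cv2.imwrite(f"pics/{n}0.png",p[:,:,::-1]); np.save(f"pics/{n}0.npy",d)
    print(n,r.camera_params(n))
print(r.camera_params("wrist"))
E
```

```text
pics
{'t': 0.0, 'joint_pos': array([-1.40180916,  0.62933151,  0.03841119,  1.51837237, -0.02698435,
        0.99627002, -0.01995553]), 'qvel': array([ 7.04016492e-04,  4.27095824e-04, -5.92959538e-04, -8.62896403e-04,
       -1.62433879e-03, -3.49489449e-04,  6.87177375e-05]), 'joint_efforts': array([ 6.69159226e-05, -5.49716341e+01,  1.14353333e+00, -1.86636543e+01,
       -5.22309321e-02,  2.35787284e-02,  1.51931354e-04]), 'position': array([151.01782375, 631.52970416, 204.56163451]), 'ee_rot': array([-9.98197800e-05,  1.17085458e-01,  9.93121406e-01, -9.26703598e-04]), 'ft_force': array([-1.46816877, -0.40108901, -0.29014746]), 'wrist_torque': array([-0.01002579,  0.01672408, -0.00027747]), 'width': 0.996949402420548}
scene {'fx': 413.1076817656548, 'fy': 413.1076817656548, 'cx': 329.70327068279187, 'cy': 201.45670284737818, 'pose': array([[ 2.56670863e-01,  6.10668304e-01, -7.49135696e-01,
         1.45912493e+03],
       [ 9.66436246e-01, -1.53339737e-01,  2.06125951e-01,
        -2.41520641e+02],
       [ 1.10023149e-02, -7.76898415e-01, -6.29529826e-01,
         9.31836742e+
[... 301 characters left out ...]
.94044680e-01, -5.98050742e-01,  7.77612997e-01,
        -8.22614368e+02],
       [ 2.61967549e-03, -7.92992782e-01, -6.09225398e-01,
         8.30935599e+02],
       [ 0.00000000e+00,  0.00000000e+00,  0.00000000e+00,
         1.00000000e+00]])}
{'fx': 309.70691628693146, 'fy': 309.70691628693146, 'cx': 319.3198831774897, 'cy': 201.9042150137222, 'mount': array([[-6.00984423e-05, -9.68932201e-01, -2.47326477e-01,
         7.15993710e+01],
       [ 9.99999989e-01, -2.56142287e-05, -1.42645426e-04,
        -1.00795226e+00],
       [ 1.31878670e-04, -2.47326483e-01,  9.68932192e-01,
        -1.78365309e+02],
       [ 0.00000000e+00,  0.00000000e+00,  0.00000000e+00,
         1.00000000e+00]])}
```

View pics/scene0.png

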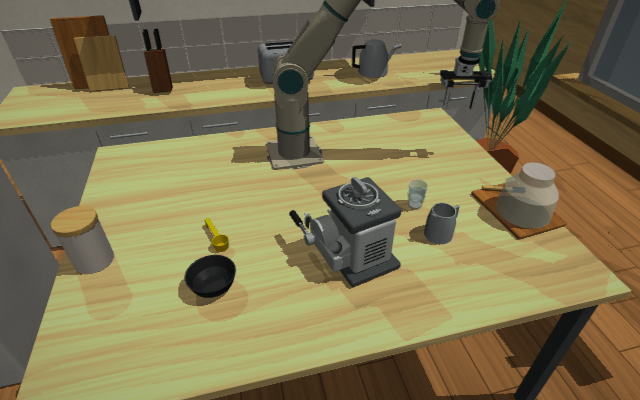

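View pics/side0.png

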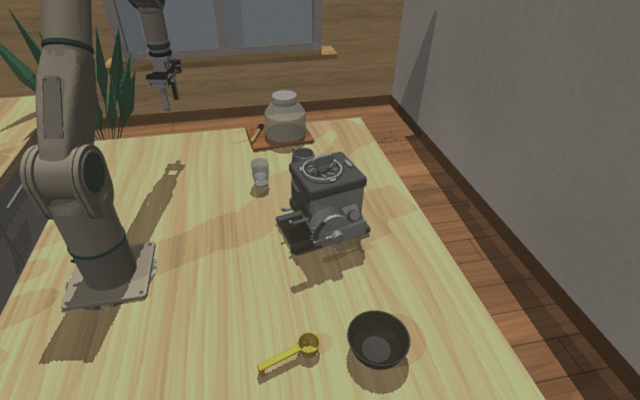

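```bash
cat > h.py <<'E'
from bench import r
import cv2,numpy as np
from scipy.spatial.transform import Rotation as R
def cloud(n,d):
    c=r.camera_params(n); v,u=np.mgrid[:400,:640]
    P=np.stack([(u-c["cx"])/c["fx"]*d,(v-c["cy"])/c["fy"]*d,d],-1)
    return P@c["pose"][:3,:3].T+c["pose"][:3,3]
def proj(n,p):
    c=r.camera_params(n); q=np.linalg.inv(c["pose"])@np.r_[p,1]
    return c["fx"]*q[0]/q[2]+c["cx"],c["fy"]*q[1]/q[2]+c["cy"]
def tool():
    s=r.observe(); w,x,y,z=s["ee_rot"]; return s,R.from_quat([x,y,z,w])
E
python3 - <<'E'
from h import *
for n,(u0,v0,u1,v1) in dict(scene=(280,165,410,285),side=(265,140,380,260)).items():
    P=cloud(n,np.load(f"pics/{n}0.npy"))[v0:v1,u0:u1].reshape(-1,3)
    P=P[np.isfinite(P).all(1)]
    h=P[(P[:,2]>205)&(P[:,2]<231)]
    t=P[(P[:,2]>234)&(P[:,2]<275)]
    f=P[(P[:,2]>5)&(P[:,2]<300)]
    print(n,len(h),cv2.minAreaRect(h[:,:2].astype(np.float32)),np.histogram(f[:,2],bins=range(0,300,10))[0])
    print(" above ring",len(t),t.mean(0),np.percentile(t,[2,98],axis=0))
    c=t.mean(0)[:2]; e=np.linalg.eigh(np.cov((t[:,:2]-c).T)); print(e)
E
```

```text
scene 2184 ((617.869873046875, 76.95103454589844), (176.23629760742188, 158.84524536132812), 12.596667289733887) [  63  150  562   76  111  170  190  188  230  399  438  372  311  310
  383  162  137  129  168  203  253 1527  510   38   42   50   75    0
    0]
 above ring 194 [607.64584616  72.57029154 254.09825068] [[574.25434001  62.66330495 235.12289043]
 [634.31368646  86.51854226 267.72685208]]
EighResult(eigenvalues=array([ 15.83239207, 327.65857877]), eigenvectors=array([[ 0.29239282, -0.9562983 ],
       [-0.9562983 , -0.29239282]]))
side 1853 ((616.8239135742188, 75.38617706298828), (175.82203674316406, 159.57296752929688), 12.692667007446289) [  99  323  680  121   39  100   97  130  309  504  524  348  292  347
  447  189  184   99  126  203  257 1223  485   51   63   73   89    0
    0]
 above ring 261 [600.98029742  69.41185576 253.48562126] [[570.8067061   59.1311984  235.89094104]
 [631.07029646  79.85657342 268.03053393]]
EighResult(eigenvalues=array([ 14.80917568, 314.57049903]), eigenvectors=array([[ 0.23011303, -0.97316391],
       [-0.97316391, -0.23011303]]))
```

```bash
python3 - <<'E'
from h import *
a=np.radians(12.65);c,s=np.cos(a),np.sin(a);G=np.array([[c,-s],[s,c]]);o=np.array([602.7,72.9])
for n in("scene","side"):
    P=cloud(n,np.load(f"pics/{n}0.npy")).reshape(-1,3)
    L=np.c_[(P[:,:2]-o)@G,P[:,2]]
    g=L[(L[:,0]<-80)&(L[:,0]>-170)&(L[:,1]<-110)&(L[:,1]>-175)&(L[:,2]>60)&(L[:,2]<130)]
    print(n,len(g)); print(np.percentile(g,[2,25,50,75,98],axis=0).round(1))
    t=L[(np.hypot(L[:,0],L[:,1])<45)&(L[:,2]>263)&(L[:,2]<272)]
    print(cv2.minAreaRect(t[:,:2].astype(np.float32)))
    b=L[(abs(L[:,0]-55)<30)&(abs(L[:,1]+105)<25)&(L[:,2]>90)]
    print(np.percentile(b,[5,50,95],axis=0).round(1), proj(n,[679.4,-17.5,116]))
p,_=r.camera("scene")
E
```

```text
scene 136
[[-148.2 -150.6   90.3]
 [-129.5 -146.3   98.1]
 [-109.1 -142.4  101.4]
 [ -92.3 -135.8  104.1]
 [ -80.8 -124.2  119.1]]
((3.584127426147461, 1.9214344024658203), (56.102542877197266, 12.99587345123291), 1.7287209033966064)
[[  26.8 -118.7   94.9]
 [  60.1 -102.1  106.8]
 [  82.   -82.8  120.5]] (np.float64(332.37316505289664), np.float64(245.99201544459686))
side 240
[[-151.7 -151.7   88.9]
 [-134.7 -148.6   96.4]
 [-115.1 -144.8  101.7]
 [ -94.4 -139.   104.3]
 [ -80.6 -120.8  118.7]]
((-1.5582962036132812, 0.13226890563964844), (55.30200958251953, 13.21679401397705), 4.477873802185059)
[[  32.3 -119.8   92.1]
 [  51.5 -106.7  105.2]
 [  80.9  -82.8  120.9]] (np.float64(355.24489759948835), np.float64(215.75798197827618))
```

>>> send_rows(commands=[[9.4, [0, 0, -6], -0.15], [9.4, [0, 0, -6], -0.15], [9.4, [0, -6, 0], -0.15], [9.4, [0, -6, 0], 0], [9.4, [0, -6, 0], 0], [9.4, [0, -6, 0], 0], [9.4, [0, -6, 0], 0], [9.4, [0, -6, 0], 0]], grip_force=20)

```text
t: 1.15
position: [225.2, 274.3, 326.7]
ee_rot: [0.0, -0.117, 0.993, 0.0]
ft_force: [2.2, 0.8, 0.1]
width: 1.002
```

>>> send_rows(commands=[[9.4, [-5, -3, 0], 0], [9.4, [-5, -3, 0], 0], [9.4, [-3, -5, 0], 0], [9.4, [-2, -5.8, 0], 0], [9.4, [-2, -5.8, 0], 0], [9.4, [-2, -5.8, 0], 0], [9.4, [0, -6, 0], 0], [9.4, [0, -6, 0], 0]])

```text
t: 2.15
position: [511.1, -84.1, 326.1]
ee_rot: [0.001, -0.122, 0.993, 0.002]
ft_force: [0.1, 0.3, 0.9]
width: 0.997
```

>>> send_rows(commands=[[9.4, [0.8, -0.9, 0], 0.024], [9.4, [0, 0, 6], 0], [9.4, [0, 0, 6], 0], [9.4, [0, 0, 5], 0], [9.4, [0, 0, 3], 0], [9.4, [0, 0, 0], 0]])

```text
t: 2.9
position: [505.9, -95.3, 121.3]
ee_rot: [0.002, -0.106, 0.994, 0.002]
ft_force: [0.6, 0.0, -0.3]
width: 1.0
```

```bash
python3 - <<'E'
from h import *
s,q=tool(); print(s["position"],q.as_matrix().round(3).tolist(),s["ft_force"])
p,d=r.camera("wrist"); cv2.imwrite("pics/w1.png",p[:,:,::-1])
E
```

```text
[505.93064403 -95.29947149 121.29723086] [[-0.978, -0.21, 0.004], [-0.21, 0.978, 0.005], [-0.005, 0.004, -1.0]] [ 0.55665042  0.0396483  -0.29760682]
```

View pics/w1.png

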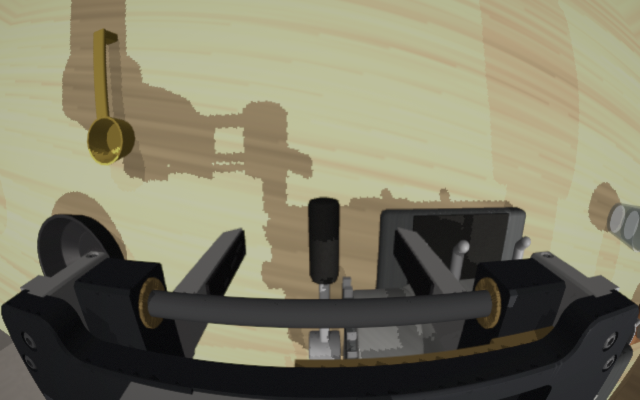

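>>> send_rows(commands=[[9.4, [0, 0, 3], 0], [9.4, [0, 0, 1.3], 0], [2, [0, 0, 0], 0], [1, [0, 0, 0], 0], [1, [0, 0, 0], 0], [1, [0, 0, 0], 0], [1, [0, 0, 0], 0], [1, [0, 0, 0], 0]], grip_force=20)

```text
t: 3.95
position: [513.5, -95.0, 86.5]
ee_rot: [0.011, -0.107, 0.994, 0.001]
ft_force: [0.5, 0.2, -1.5]
width: 0.399
```

```bash
python3 - <<'E'
from h import *
s,q=tool(); print(s["joint_pos"].round(3),s["position"],q.as_matrix().round(3).tolist(),s["ft_force"],s["width"])
E
```

```text
[-0.034  0.63   0.25   2.007 -0.313  0.52   2.225] [513.53711105 -94.98074092  86.50399869] [[-0.977, -0.212, 0.021], [-0.212, 0.977, 0.003], [-0.022, -0.001, -1.0]] [ 0.54727787  0.23168853 -1.49495675] 0.39904874442460203
```

>>> send_rows(commands=[[1, [0, 0, 0], 0], [1, [0, 0, 0], 0], [1, [0, 0, 0], 0]])

```text
t: 4.32
position: [512.6, -90.6, 86.3]
ee_rot: [0.01, -0.108, 0.994, 0.004]
ft_force: [-0.4, -2.4, 1.2]
width: 0.234
```

>>> send_rows(commands=[[1, [-0.05, 0, -1.0], 0], [1, [-0.15, 0, -1.0], 0], [1, [-0.25, 0, -1.0], 0], [1, [-0.35, 0, -0.95], 0], [1, [-0.45, 0, -0.9], 0]], grip_force=30)

```text
t: 4.95
position: [521.5, -88.7, 135.1]
ee_rot: [0.006, -0.107, 0.994, 0.004]
ft_force: [0.4, -1.1, -15.8]
width: 0.225
```

>>> send_rows(commands=[[1, [-0.5, 0, -0.8], 0], [1, [-0.5, 0, -0.55], 0], [1, [0, 0, 0], 0]])

```text
t: 5.32
position: [529.6, -86.8, 149.6]
ee_rot: [0.004, -0.107, 0.994, 0.004]
ft_force: [0.1, 0.5, -9.4]
width: 0.222
```

```bash
cat > lev.py <<'E'
from h import *
import sys
a=np.radians(12.65);c,s=np.cos(a),np.sin(a);G=np.array([[c,-s],[s,c]]);o=np.array([602.7,72.9])
def W(x,y,z): return np.r_[G@[x,y]+o,z]
p,d=r.camera("side"); p=p.copy()
cv2.imwrite(f"pics/{sys.argv[1]}.png",cv2.resize(p[120:270,240:400,::-1],None,fx=4,fy=4,interpolation=cv2.INTER_CUBIC))
for t in(0,.36,.54,.64,.72): print(t,[tuple((np.array(proj("side",W(-20-R_*np.cos(t),-142,95+R_*np.sin(t))))-[240,120])*4) for R_ in(70,132)])
st,q=tool(); print(st["position"],st["ft_force"],st["width"])
E
python3 lev.py s1
```

```text
0 [(np.float64(293.30590121248247), np.float64(497.2229221435425)), (np.float64(206.13837015626837), np.float64(524.2207671638457))]
0.36 [(np.float64(299.79321618980566), np.float64(468.10173983130187)), (np.float64(216.5308414511403), np.float64(468.24111021732244))]
0.54 [(np.float64(307.61176028031196), np.float64(453.02475849571783)), (np.float64(231.00336262176188), np.float64(438.7624317349522))]
0.64 [(np.float64(313.17413713238216), np.float64(444.77429416039763)), (np.float64(241.5673809533905), np.float64(422.53334789110636))]
0.72 [(np.float64(318.2040889785965), np.float64(438.3195627996456)), (np.float64(251.22893920618253), np.float64(409.8025729296244))]
[529.45473123 -86.87680934 149.44318803] [-0.3118691   0.38382341 -9.58479726] 0.2237706089316473
```

View pics/s1.png

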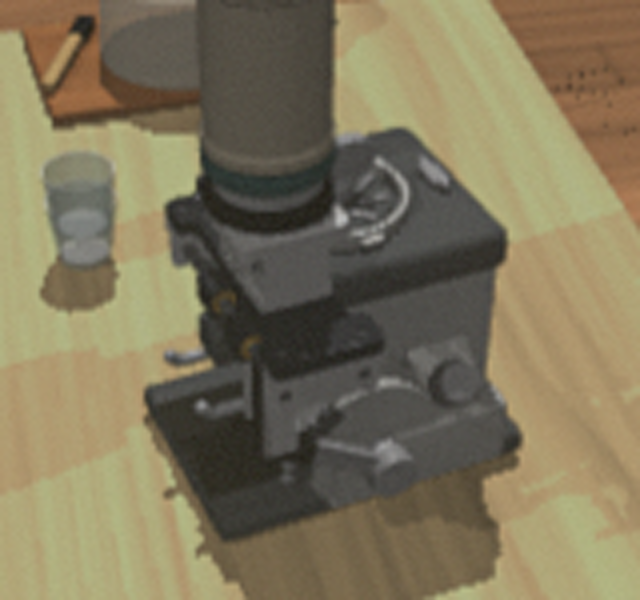

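>>> send_rows(commands=[[9.4, [0, 0, 0], 0], [9.4, [0, 0, 0], 0], [9.4, [0, 0, 0], 0], [9.4, [0, 0, 0], 0], [9.4, [0.2, 0, -5], 0], [9.4, [1, 0, -6], 0], [9.4, [1, 0, -5], 0], [9.4, [0, 0, 0], 0]])

```text
t: 6.38
position: [510.3, -93.8, 317.4]
ee_rot: [0.01, -0.107, 0.994, 0.003]
ft_force: [0.1, -0.3, -0.2]
width: 0.996
```

```bash
python3 lev.py s2; python3 - <<'E'
from h import *
p,d=r.camera("side"); a=np.radians(12.65);c,s=np.cos(a),np.sin(a);G=np.array([[c,-s],[s,c]]);o=np.array([602.7,72.9])
P=cloud("side",d).reshape(-1,3); L=np.c_[(P[:,:2]-o)@G,P[:,2]]
g=L[(L[:,0]<-75)&(L[:,0]>-170)&(L[:,1]<-125)&(L[:,1]>-160)&(L[:,2]>60)&(L[:,2]<200)]
f=np.polyfit(g[:,0],g[:,2],1); print(len(g),f,np.arctan(-f[0]),g.mean(0), np.arctan2(g[:,2].mean()-5-95,-20-g[:,0].mean()))
E
```

```text
0 [(np.float64(293.30590121248247), np.float64(497.2229221435425)), (np.float64(206.13837015626837), np.float64(524.2207671638457))]
0.36 [(np.float64(299.79321618980566), np.float64(468.10173983130187)), (np.float64(216.5308414511403), np.float64(468.24111021732244))]
0.54 [(np.float64(307.61176028031196), np.float64(453.02475849571783)), (np.float64(231.00336262176188), np.float64(438.7624317349522))]
0.64 [(np.float64(313.17413713238216), np.float64(444.77429416039763)), (np.float64(241.5673809533905), np.float64(422.53334789110636))]
0.72 [(np.float64(318.2040889785965), np.float64(438.3195627996456)), (np.float64(251.22893920618253), np.float64(409.8025729296244))]
[509.35960078 -93.05462693 315.41027474] [ 0.2513503  -0.02624754 -0.18070126] 0.9977536834313937
202 [-0.69048664 73.38998071] 0.6043125809356292 [-108.06239823 -144.47522192  148.00562267] 0.49909802671380626
```

View pics/s2.png

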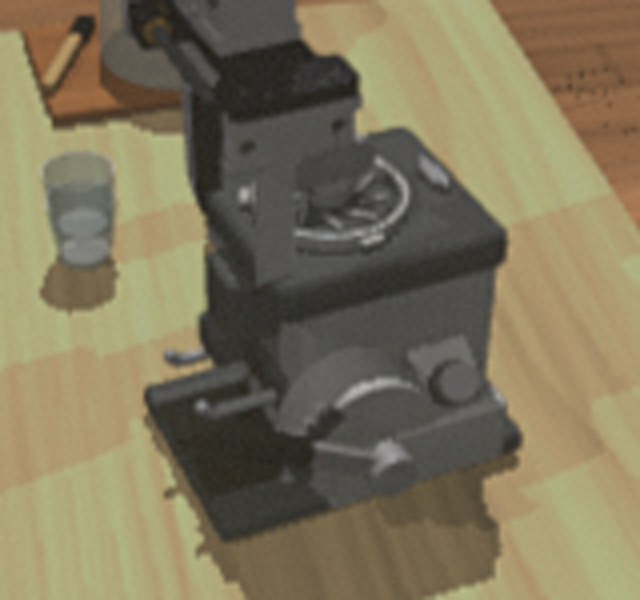

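>>> send_rows(commands=[[9.4, [-3.2, 3.6, 0], -0.03], [9.4, [-3.2, 3.6, 0], -0.026], [9.4, [-3.2, 3.6, 0], 0], [9.4, [-3, 3.5, 0], 0], [9.4, [0, 0, 0], 0]])

```text
t: 7.1
position: [594.0, 82.6, 305.5]
ee_rot: [-0.001, -0.135, 0.991, 0.004]
ft_force: [-0.2, 0.2, -0.9]
width: 1.001
```

```bash
python3 - <<'E'
from h import *
s,q=tool(); M=q.as_matrix(); print(s["position"],M.round(3).tolist(),s["joint_pos"].round(2))
p,d=r.camera("wrist"); cv2.imwrite("pics/w2.png",p[:,:,::-1])
c=r.camera_params("wrist"); v,u=np.mgrid[:400,:640]; x=(u-c["cx"])/c["fx"];y=(v-c["cy"])/c["fy"]; rr=np.hypot(x,y)+1e-9
k=np.tan(rr)/rr; P=np.stack([x*k*d,y*k*d,d],-1)[(d>0)&(rr<1.4)]
T=P@c["mount"][:3,:3].T+c["mount"][:3,3]; Wd=T@M.T+s["position"]
t=Wd[(abs(Wd[:,2]-265)<5)&(np.hypot(Wd[:,0]-603,Wd[:,1]-73)<45)]
print(len(t),t.mean(0) if len(t) else 0,cv2.minAreaRect(t[:,:2].astype(np.float32)) if len(t) else 0)
E
```

```text
[594.02213006  82.57076368 305.49201353] [[-0.964, -0.267, -0.004], [-0.267, 0.964, 0.007], [0.002, 0.008, -1.0]] [-0.39  0.48  0.33  1.53 -0.17  1.16  1.82]
1204 [598.58566989  73.29609638 265.23682146] ((600.6625366210938, 73.88203430175781), (61.361446380615234, 11.870061874389648), 14.410534858703613)
```

View pics/w2.png

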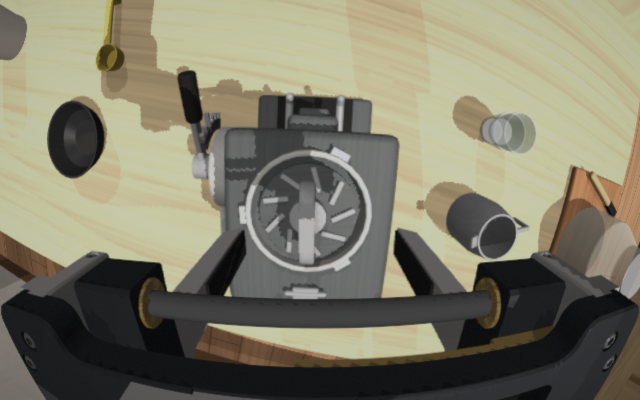

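>>> send_rows(commands=[[9.4, [-0.5, -1.1, 0], 0.019], [9.4, [0, 0, 3], 0], [9.4, [0, 0, 2.5], 0], [9.4, [0, 0, 0], 0]], grip_force=50)

```text
t: 7.65
position: [600.5, 60.6, 247.7]
ee_rot: [-0.003, -0.117, 0.993, 0.001]
ft_force: [-0.3, -1.2, 0.5]
width: 0.998
```

>>> send_rows(commands=[[9.4, [-0.4, 1.1, 0.3], -0.02], [9.4, [0, 0, 0.2], 0], [9.4, [0, 0, 0], 0]])

```text
t: 8.02
position: [603.5, 71.1, 244.8]
ee_rot: [-0.001, -0.126, 0.992, 0.001]
ft_force: [0.4, 0.0, -0.2]
width: 1.0
```

Now close on the nut.

>>> send_rows(commands=[[0, [0, 0, 0], 0], [0, [0, 0, 0], 0], [0, [0, 0, 0], 0], [0, [0, 0, 0], 0], [0, [0, 0, 0], 0], [0, [0, 0, 0], 0], [0, [0, 0, 0], 0], [0, [0, 0, 0], 0]])

```text
t: 9.02
position: [603.6, 72.5, 245.8]
ee_rot: [-0.001, -0.126, 0.992, 0.002]
ft_force: [-2.0, 7.1, 0.7]
width: 0.187
```

>>> send_rows(commands=[[0, [0, 0, 0], 0], [0, [0, 0, 0], 0], [0, [0, 0, 0], 0]])

```text
t: 9.4
position: [602.8, 75.3, 245.8]
ee_rot: [-0.001, -0.127, 0.992, 0.003]
ft_force: [-0.6, 2.4, 0.8]
width: 0.12
```

>>> send_rows(commands=[[0, [0, 0, 0], 0.15], [0, [0, 0, 0], 0.15], [0, [0, 0, 0], 0.15], [0, [0, 0, 0], 0.15], [0, [0, 0, 0], 0.15]])

```text
t: 10.02
position: [602.8, 74.4, 245.8]
ee_rot: [-0.002, 0.255, 0.967, 0.002]
ft_force: [-1.0, 1.2, -0.9]
width: 0.121
```

>>> send_rows(commands=[[0, [0, 0, 0], 0.12], [0, [0, 0, 0], 0.12], [0, [0, 0, 0], 0.12], [0, [0, 0, 0], 0.1], [0, [0, 0, 0], 0.02], [0, [0, 0, 0], 0]])

```text
t: 10.78
position: [602.4, 73.9, 245.8]
ee_rot: [-0.003, 0.482, 0.876, 0.0]
ft_force: [-0.9, 1.5, 0.9]
width: 0.12
```

```bash
python3 - <<'E'
from h import *
s,q=tool(); print(s["position"],np.degrees(np.arctan2(*q.as_matrix()[[1,0],1])),s["joint_pos"].round(2),s["wrist_torque"],s["ft_force"],s["width"])
E
```

```text
[602.40675687  73.93431769 245.78297395] 32.382006810868084 [-0.56  0.6   0.67  1.6  -0.41  1.08  0.78] [0.27861351 0.06376275 0.26616319] [-0.87786776  1.46131932  0.89426402] 0.12047856526250855
```

>>> send_rows(commands=[[9.4, [0, 0, 0], 0], [9.4, [0, 0, 0], 0], [9.4, [0, 0, 0], 0], [9.4, [0, 0, -3], 0], [9.4, [0, 0, -6], 0], [9.4, [0, 0, -4], 0], [9.4, [0, 0, 0], 0]])

```text
t: 11.65
position: [603.3, 70.5, 379.0]
ee_rot: [-0.002, 0.483, 0.876, -0.001]
ft_force: [0.0, 0.0, -1.1]
width: 0.825
```

```bash
python3 - <<'E'
from h import *
s,q=tool(); M=q.as_matrix(); print(s["position"],s["joint_pos"].round(2),s["t"])
p,d=r.camera("wrist")
c=r.camera_params("wrist"); v,u=np.mgrid[:400,:640]; x=(u-c["cx"])/c["fx"];y=(v-c["cy"])/c["fy"]; rr=np.hypot(x,y)+1e-9
k=np.tan(rr)/rr; P=np.stack([x*k*d,y*k*d,d],-1)[(d>0)&(rr<1.4)]
T=P@c["mount"][:3,:3].T+c["mount"][:3,3]; Wd=T@M.T+s["position"]
t=Wd[(abs(Wd[:,2]-265)<5)&(np.hypot(Wd[:,0]-603,Wd[:,1]-73)<45)]
print(len(t),t.mean(0),cv2.minAreaRect(t[:,:2].astype(np.float32)))
a=np.radians(12.65);c,s=np.cos(a),np.sin(a);G=np.array([[c,-s],[s,c]]);o=np.array([602.7,72.9])
P=cloud("side",r.camera("side")[1]).reshape(-1,3); L=np.c_[(P[:,:2]-o)@G,P[:,2]]
g=L[(L[:,0]<-75)&(L[:,0]>-170)&(L[:,1]<-125)&(L[:,1]>-160)&(L[:,2]>60)&(L[:,2]<200)]
print("lever",len(g),np.polyfit(g[:,0],g[:,2],1),g.mean(0))
E
```

```text
[603.29046006  70.46578069 378.99215648] [-0.58  0.51  0.72  1.38 -0.33  1.38  0.71] 11.65
716 [600.05607923  75.53643991 265.30540759] ((600.6311645507812, 74.38863372802734), (10.99032974243164, 60.662696838378906), 32.538612365722656)
lever 203 [-0.69693858 72.52258651] [-107.97103782 -144.34528517  147.77176881]
```

>>> send_rows(commands=[[2, [6, 0, 0], 0], [2, [6, 0, 0], 0], [2, [6, 0, 0], 0], [0, [6, 0, 0], 0], [0, [6, 0, 0], 0], [0, [6, 0, 0], 0], [0, [6, 0, 0], 0], [0, [6, 0, 0], 0]])

```text
t: 12.75
position: [335.7, 482.2, 362.2]
ee_rot: [-0.008, 0.488, 0.873, -0.014]
ft_force: [-0.5, 0.0, 0.3]
width: 0.138
```

>>> send_rows(commands=[[0, [6, 0, 0], 0], [0, [6, 0, 0], 0], [0, [6, 0, 0], 0], [0, [6, 0, 0], 0], [0, [6, 0, 0], 0], [0, [6, 0, 0], 0]])

```text
t: 13.5
position: [136.2, 794.8, 347.6]
ee_rot: [-0.008, 0.488, 0.872, -0.024]
ft_force: [0.3, 0.8, 1.4]
width: 0.006
```

```bash
cat > st.py <<'E'
from h import *
s,q=tool(); M=q.as_matrix(); z=M[:,2]
print(s["position"].round(1),"J",s["joint_pos"].round(2),"tilt",np.degrees(np.arccos(-z[2])).round(1),"az",np.degrees(np.arctan2(z[1],z[0])).round(1)); print(M.round(3).tolist(),s["ft_force"].round(1),s["width"],s["t"])
E
python3 st.py
```

```text
[136.2 794.8 347.6] J [-1.56  0.95  0.6   0.56 -0.51  1.75 -0.7 ] tilt 2.9 az -137.3
[[-0.523, 0.852, -0.037], [0.852, 0.522, -0.034], [-0.01, -0.049, -0.999]] [0.3 0.8 1.4] 0.006378799305475017 13.5
```

>>> send_rows(commands=[[0, [6, 0, 0], 0], [0, [6, 0, 0], 0], [0, [6, 0, 0], 0], [0, [6, 0, 0], 0]])

```text
t: 14.0
position: [40.9, 835.6, 352.3]
ee_rot: [-0.015, 0.511, 0.859, -0.032]
ft_force: [-0.5, -0.1, 1.0]
width: 0.001
```

```bash
python3 st.py
```

```text
[ 40.9 835.6 352.3] J [-1.59  1.12  1.11  0.19 -1.1   1.98 -0.94] tilt 4.1 az -145.8
[[-0.478, 0.876, -0.059], [0.878, 0.477, -0.04], [-0.007, -0.071, -0.997]] [-0.5 -0.1  1. ] 0.0011087406875001655 14.0
```

>>> send_rows(commands=[[0, [4, 3, 0], 0], [0, [4, 3, 0], 0], [0, [0, 0, -6], 0], [0, [0, 0, -6], 0]])

```text
t: 14.5
position: [55.4, 831.1, 414.9]
ee_rot: [-0.034, 0.513, 0.857, 0.0]
ft_force: [-0.2, 0.0, 0.0]
width: 0.005
```

```bash
python3 st.py
```

```text
[ 55.4 831.1 414.9] J [-1.58  1.05  1.11  0.19 -1.1   1.98 -0.93] tilt 3.9 az 148.8
[[-0.47, 0.881, -0.059], [0.88, 0.473, 0.035], [0.059, -0.035, -0.998]] [-0.2  0.   0. ] 0.005013934827584848 14.5
```

>>> send_rows(commands=[[0, [0, 0, -6], 0], [0, [0, 0, -6], 0], [0, [0, 0, -6], 0], [0, [0, 0, -6], 0], [0, [0, 0, -6], 0], [0, [0, 0, -6], 0]])

```text
t: 15.25
position: [78.7, 773.3, 646.0]
ee_rot: [-0.103, 0.518, 0.84, 0.125]
ft_force: [-0.1, 0.2, 0.9]
width: 0.006
```

```bash
python3 st.py
```

```text
[ 78.7 773.3 646. ] J [-1.55  0.76  1.13  0.19 -1.1   1.98 -0.93] tilt 18.6 az 97.7
[[-0.443, 0.895, -0.043], [0.844, 0.433, 0.316], [0.302, 0.104, -0.948]] [-0.1  0.2  0.9] 0.005947900241073832 15.25
```

>>> send_rows(commands=[[0, [2, 0, -5.6], 0], [0, [2, 0, -5.6], 0], [0, [2.2, 0, -5.6], 0], [0, [2.4, 0, -5.5], 0], [0, [2.6, 0, -5.4], 0], [0, [2.8, 0, -5.3], 0]])

```text
t: 16.0
position: [28.8, 672.1, 834.3]
ee_rot: [-0.165, 0.513, 0.81, 0.233]
ft_force: [-0.7, -0.2, 0.7]
width: 0.006
```

```bash
python3 st.py
```

```text
[ 28.8 672.1 834.3] J [-1.67  0.51  1.21  0.19 -1.1   1.98 -1.02] tilt 33.1 az 93.0
[[-0.42, 0.907, -0.028], [0.754, 0.366, 0.546], [0.505, 0.208, -0.838]] [-0.7 -0.2  0.7] 0.006375249692670206 16.0
```

>>> send_rows(commands=[[0, [0, 5, 0], 0.13], [0, [0, 5, 0], 0.13], [0, [0, 5, 0], 0.13], [0, [-4, 4.5, -0.5], 0], [0, [-4, 4.5, -0.5], 0], [0, [-4, 4.5, -0.5], 0], [0, [-4, 4.5, -0.5], 0], [0, [-4, 4.5, -0.5], 0]])

```text
t: 17.0
position: [402.1, 486.7, 731.8]
ee_rot: [-0.208, 0.668, 0.687, 0.195]
ft_force: [1.0, 0.6, -0.1]
width: 0.002
```

```bash
python3 st.py
```

```text
[402.1 486.7 731.8] J [-1.18  0.4   1.11  0.83 -0.99  1.86 -0.52] tilt 33.2 az 92.6
[[-0.021, 0.999, -0.025], [0.837, 0.032, 0.546], [0.547, -0.009, -0.837]] [ 1.   0.6 -0.1] 0.002071785732029177 17.0
```

>>> send_rows(commands=[[0, [-5.6, 2, -0.9], 0], [0, [-5.6, 2, -0.9], 0], [0, [-5.6, 2, -0.9], 0], [0, [-5.6, 2, -0.9], 0], [0, [-5.6, 2, -0.9], 0], [0, [-5.6, 2, -0.9], 0], [0, [-5.6, 2, -0.9], 0]])

```text
t: 17.88
position: [553.8, 114.1, 560.1]
ee_rot: [-0.211, 0.673, 0.682, 0.196]
ft_force: [0.6, 0.7, -0.2]
width: 0.006
```

```bash
python3 st.py
```

```text
[553.8 114.1 560.1] J [-0.45  0.47  1.03  1.22 -0.94  1.93  0.38] tilt 33.5 az 92.4
[[-0.006, 1.0, -0.024], [0.834, 0.018, 0.551], [0.551, -0.016, -0.834]] [ 0.6  0.7 -0.2] 0.006488883878997454 17.875
```

>>> send_rows(commands=[[0, [-5.6, 2, -1], 0], [0, [-5.6, 2, -1], 0], [0, [-5.6, 2, -1], 0], [0, [-5.6, 2, -1], 0]])

```text
t: 18.38
position: [635.9, -101.6, 463.4]
ee_rot: [-0.213, 0.675, 0.678, 0.198]
ft_force: [0.6, 1.2, 0.2]
width: 0.004
```

```bash
python3 st.py
```

```text
[ 635.9 -101.6  463.4] J [ 0.12  0.71  0.71  0.97 -0.9   1.97  0.6 ] tilt 33.8 az 92.2
[[0.001, 1.0, -0.022], [0.831, 0.011, 0.557], [0.557, -0.019, -0.831]] [0.6 1.2 0.2] 0.0038105277856898905 18.375
```

>>> send_rows(commands=[[0, [-2.4, 1, 4.3], 0], [0, [-2.4, 1, 4.3], 0], [0, [-2.4, 1, 4.3], 0], [0, [-2.4, 1, 4.3], 0]])

```text
t: 18.88
position: [670.6, -101.5, 258.1]
ee_rot: [-0.211, 0.683, 0.671, 0.2]
ft_force: [0.5, -0.3, -0.1]
width: 0.004
```

```bash
python3 st.py
```

```text
[ 670.6 -101.5  258.1] J [ 0.09  0.87  0.68  1.23 -0.94  1.65  0.81] tilt 33.8 az 91.0
[[0.021, 1.0, -0.009], [0.831, -0.012, 0.556], [0.556, -0.019, -0.831]] [ 0.5 -0.3 -0.1] 0.004457144825531913 18.875
```

```bash
python3 - <<'E'
from h import *
s,q=tool(); M=q.as_matrix()
p,d=r.camera("wrist"); p=p.copy()
c=r.camera_params("wrist"); v,u=np.mgrid[:400,:640]; x=(u-c["cx"])/c["fx"];y=(v-c["cy"])/c["fy"]; rr=np.hypot(x,y)+1e-9
k=np.tan(rr)/rr; P=np.stack([x*k*d,y*k*d,d],-1); T=P@c["mount"][:3,:3].T+c["mount"][:3,3]; Wd=T@M.T+s["position"]
a=np.radians(12.65);cc,ss=np.cos(a),np.sin(a);G=np.array([[cc,-ss],[ss,cc]]);o=np.array([602.7,72.9])
n=np.r_[G@[0,-np.sin(np.radians(38))],np.cos(np.radians(38))]; b=np.r_[G@[55,-105]+o,116]; print(b,n)
D=Wd-b; hgt=D@n; lat=np.linalg.norm(D-hgt[...,None]*n,axis=-1); ok=(d>0)&(rr<1.4)
m=ok&(lat<28)&(abs(hgt)<4.5); print(m.sum(),Wd[m].mean(0),(D[m]).mean(0),hgt[m].mean())
q2=np.stack([D[m]@np.r_[G@[1,0],0],D[m]@np.cross(n,np.r_[G@[1,0],0])],1).astype(np.float32); print(cv2.minEnclosingCircle(q2))
p[m]=[255,0,0]
cv2.imwrite("pics/w3.png",p[:,:,::-1])
E
```

```text
[679.359386   -17.50651823 116.        ] [ 0.13482667 -0.60071692  0.78801075]
504 [677.05195433 -16.09001203 115.87958665] [-2.30743168  1.41650619 -0.12041335] -1.2569095744306016
((-6.993915557861328, -1.1855523586273193), 20.92673110961914)
```

View pics/w3.png

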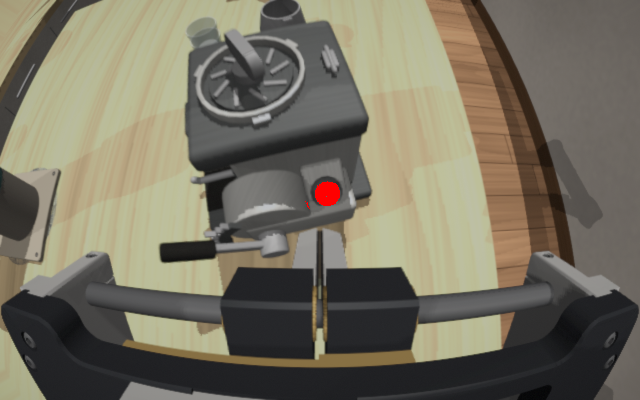

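>>> send_rows(commands=[[0, [-0.4, 0.4, 5], 0], [0, [-0.4, 0.4, 4.5], 0], [0, [0, 0, 3], 0], [0, [0, 0, 0], 0]])

```text
t: 19.42
position: [672.5, -38.6, 139.2]
ee_rot: [-0.217, 0.686, 0.666, 0.198]
ft_force: [-0.2, 0.8, -0.2]
width: 0.008
```

```bash
python3 st.py
```

```text
[672.5 -38.6 139.2] J [ 0.01  0.96  0.62  1.4  -1.02  1.44  0.89] tilt 34.1 az 91.7
[[0.035, 0.999, -0.017], [0.828, -0.019, 0.561], [0.56, -0.033, -0.828]] [-0.2  0.8 -0.2] 0.007932823662746868 19.425
```

>>> send_rows(commands=[[0, [0.5, 0.5, 1], 0], [0, [0, 0, 1.2], 0], [0, [0, 0, 0], 0]])

```text
t: 19.8
position: [679.2, -24.9, 126.2]
ee_rot: [-0.214, 0.687, 0.666, 0.199]
ft_force: [0.9, 0.2, -0.2]
width: 0.004
```

```bash
python3 st.py
```

```text
[679.2 -24.9 126.2] J [-0.01  0.97  0.61  1.41 -1.03  1.41  0.89] tilt 34.0 az 91.1
[[0.034, 0.999, -0.011], [0.829, -0.022, 0.559], [0.559, -0.028, -0.829]] [ 0.9  0.2 -0.2] 0.004331715988540359 19.8
```

>>> send_rows(commands=[[0, [0.1, -0.1, 0.9], 0], [0, [0, 0, 0.5], 0], [0, [0, 0, 0.4], 0], [0, [0, 0, 0.3], 0]])

```text
t: 20.3
position: [678.3, -14.6, 112.1]
ee_rot: [-0.212, 0.687, 0.665, 0.2]
ft_force: [-1.0, -1.4, 4.1]
width: 0.004
```

```bash
python3 st.py
```

```text
[678.3 -14.6 112.1] J [-0.02  0.98  0.59  1.43 -1.04  1.37  0.9 ] tilt 33.9 az 90.8
[[0.034, 0.999, -0.007], [0.829, -0.024, 0.558], [0.558, -0.025, -0.83]] [-1.  -1.4  4.1] 0.004032855971630564 20.3
```

>>> send_rows(commands=[[0, [0, 0, 0.3], 0], [0, [0, 0, 0.3], 0], [0, [0, 0, 0.2], 0], [0, [0, 0, 0.2], 0], [0, [0, 0, 0.1], 0], [0, [0, 0, 0.1], 0], [0, [0, 0, 0.1], 0], [0, [0, 0, 0.1], 0]])

```text
t: 21.3
position: [678.2, -13.9, 111.1]
ee_rot: [-0.21, 0.688, 0.665, 0.203]
ft_force: [-2.9, -3.1, 6.1]
width: 0.005
```

```bash
cat > lv2.py <<'E'
from h import *
a=np.radians(12.65);c,s=np.cos(a),np.sin(a);G=np.array([[c,-s],[s,c]]);o=np.array([602.7,72.9])
for n in("side","scene"):
    p,d=r.camera(n); P=cloud(n,d).reshape(-1,3); L=np.c_[(P[:,:2]-o)@G,P[:,2]]
    g=L[(L[:,0]<-75)&(L[:,0]>-170)&(L[:,1]<-125)&(L[:,1]>-160)&(L[:,2]>60)&(L[:,2]<200)]
    print("lever",n,len(g),np.polyfit(g[:,0],g[:,2],1).round(2),g.mean(0))
E
python3 st.py; python3 lv2.py
```

```text
[678.2 -13.9 111.1] J [-0.01  0.97  0.58  1.44 -1.04  1.36  0.9 ] tilt 33.9 az 90.0
[[0.034, 0.999, -0.0], [0.83, -0.028, 0.558], [0.557, -0.019, -0.83]] [-2.9 -3.1  6.1] 0.005017960738316116 21.3
lever side 250 [9.0000e-02 1.1145e+02] [-113.56265667 -142.75660951  101.65198846]
lever scene 2 [  5.38 591.33] [ -93.08208049 -148.74291717   90.15120989]
```

>>> send_rows(commands=[[0, [0, 0, -2], 0], [0, [0, 0, -5], 0], [0, [0, 0, -6], 0], [0, [0, 0, -5], 0], [0, [0, 0, 0], 0]])

```text
t: 22.02
position: [678.0, -118.9, 265.9]
ee_rot: [-0.209, 0.688, 0.665, 0.201]
ft_force: [1.0, 0.2, -0.4]
width: 0.005
```

```bash
python3 lv2.py; python3 - <<'E'
from h import *
a=np.radians(12.65);c,s=np.cos(a),np.sin(a);G=np.array([[c,-s],[s,c]]);o=np.array([602.7,72.9])
for f in("pics/side0.npy",None):
    d=np.load(f) if f else r.camera("side")[1]
    P=cloud("side",d).reshape(-1,3); L=np.c_[(P[:,:2]-o)@G,P[:,2]]
    g=L[(L[:,0]<-75)&(L[:,0]>-170)&(L[:,1]<-125)&(L[:,1]>-160)&(L[:,2]>60)&(L[:,2]<200)]
    print(f,len(g),np.polyfit(g[:,0],g[:,2],1).round(3),g.mean(0))
    n=np.array([0,-.616,.788]);D=L-[55,-105,116];h=D@n;l=np.linalg.norm(D-h[:,None]*n,axis=1);m=(l<11)&(abs(h)<12);print("button h",m.sum(),np.median(h[m]))
s,q=tool();print(s["position"],s["ft_force"])
p,_=r.camera("side");cv2.imwrite("pics/s3.png",p[:,:,::-1])
E
```

```text
lever side 254 [8.0000e-02 1.1038e+02] [-112.83866259 -142.32023696  101.39572276]
lever scene 120 [1.0000e-02 1.0188e+02] [-106.81269077 -141.26333755  100.95601306]
pics/side0.npy 246 [7.8000e-02 1.1027e+02] [-113.82809907 -142.85430959  101.38342573]
button h 42 -1.4768869047221913
None 250 [7.0000e-02 1.0915e+02] [-113.40584115 -142.66482169  101.26659488]
button h 45 -1.1918021105729584
[ 677.05701035 -113.36274723  261.58540709] [-0.71387824  0.30165882 -0.39001304]
```

View pics/s3.png

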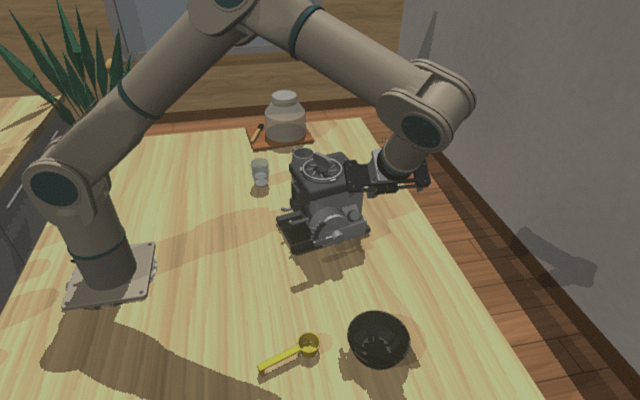

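The lever matches its home reading, the button is out, and the bystanders are in their original places: scoop (290,352), bowl (378,340), cups (260,172). The arm is clear of everything, so I'm handing the job in.

```bash
python3 -c "
from bench import r
print(r.finish_job())"
```

```text
the job is handed in; nothing more can be done
None
```

The job is handed in: the burr nut is tightened, the brake is released, and the lever is back home. I handed in at about 22 s of the allowed 59 s; no verdict was reported.

- **Brake lever:** I pulled it to about 0.65 rad and let go. It settled by depth at 0.50–0.60 rad (coarse), which fits the third notch at 0.54. The reading was unchanged after I turned the nut.
- **Wing nut:** I turned it clockwise. The bar went from 14.4° to -57.5°, or 1.25 rad, which is more than the 1.15 rad it could need. The stop itself showed no clear sign; I am relying on that angle.
- **Release button:** I can only turn the tool about its own axis, so I leaned the gripper 34° by driving the arm against its joint limits. I then pressed the button about 5 mm at about 7 N, until the lever dropped.
- **Last checks:**
  - The lever's depth readings match its home readings from the start to within about 0.1 mm.
  - The button is out to within 0.3 mm of its first reading.
  - The scoop, bowl and cups look unmoved in the last side picture. I did not measure them, and the pitcher is mostly hidden in that view.
  - The arm is clear of everything, with under 1 N on the wrist.

No check failed. Twice a descent ended up to 12 mm off target; I corrected it at the nut and accepted it at the lever.

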